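# Slide a setter of glazed dishes between the kiln props

### The job

Load the kiln: push the pale setter plate, with the two glazed dishes riding on it, along the plywood board and in through the narrow gap between the two front props, until the whole plate lies squarely on the brown kiln shelf, none of it back over the plywood and its nose just clear of the single prop at the back. Slide it with the fingers against its edges and do not lift it; do not touch the glazed dishes, keep them in their places on the plate, go gently past the props, and leave everything else where it stands.

Things in the scene. Friction and masses are not known exactly. Their poses are not given: they have to be found in the camera images.
- kiln: Fixed. Brick hearth of a small kiln with a brown kiln shelf and a plywood board laid up to it, flush: one level floor 88 mm above the bench, x -150 to +150 mm. Origin at bench height under the middle of the seam where board and shelf meet; y is the loading direction: board y -320 to 0, shelf y 0 to +240 mm. Its place varies; turned up to 0.2 rad.
- props: Fixed. Three cream round props on the shelf, 40 mm in diameter, 52 mm high (tops 140 mm above the bench). Origin at shelf height on the seam, axes parallel to the kiln's. Front pair centred at x -73 and +73, y +35 mm: gap 106 mm. Back prop at x 0, y +212 mm. The group is shifted up to 20 mm along x from the kiln's middle.
- gap (a point): Middle of the gap between the two front props, on the shelf surface; y points through the gap into the kiln.
- back_prop (a point): Centre of the foot of the back prop, on the shelf surface; the prop's face towards the gap is 20 mm before it.
- setter: Loose pale plate 100 mm (x) by 150 mm (y) by 15 mm thick, 0.34 to 0.63 kg. Origin at the centre of its underside; +y is its nose, towards the kiln. Starts flat on the plywood, up to 50 mm to either side of the line through the gap and turned up to 0.25 rad from it; slides with about 2 to 8 N and stays where it is left. Clearance in the gap 3 mm each side.
- nose (a point): Middle of the setter's leading end edge, underside (75 mm along +y from its origin).
- tail (a point): Middle of the setter's trailing end edge, underside (75 mm along -y from its origin).
- spot_blue (a point): Place of the blue dish on the setter's top face, 34 mm nose-ward of its middle.
- spot_green (a point): Place of the green dish on the setter's top face, 34 mm tail-ward of its middle.
- dish_blue: Loose blue glazed dish standing on the setter, 62 mm in diameter at the rim, 28 mm high (its rim is 43 mm above the shelf and board), 60 g. Origin at the centre of its underside. Its glaze must not be touched.
- dish_green: Loose green glazed dish, same shape as the blue one, standing on the tail half of the setter. Origin at the centre of its underside. Its glaze must not be touched.
- bowl_near: Loose terracotta bowl already loaded on the shelf on the robot's side, 54 mm in diameter, 42 mm high. Origin at the centre of its underside. Leave it.
- bowl_far: The same terracotta bowl on the side away from the robot. Origin at the centre of its underside. Leave it.
- glaze_jar: Loose lidded jar on the bench to the robot's left of the kiln, 72 mm in diameter, 100 mm high. Origin under its centre. Leave it.
- brush: Loose brush lying on the bench to the robot's right of the kiln, 200 mm long. Leave it.
- vase: Loose clay-coloured vase on the bench, 86 mm in diameter, 112 mm high. Origin under its centre. Leave it.
- spare_prop: Loose spare prop standing on the bench, 40 mm in diameter, 78 mm high. Origin under its centre. Leave it.
- cone_plaque: Loose clay strip 30 x 90 mm with three small upright witness cones, 58 mm high, on the bench to the robot's left of the kiln. Origin under its centre. Leave it.
Things that resemble listed ones, but are neither listed nor needed, are in the scene too. Leave any yellow look-alike of the dish_blue alone. There is more than one size of the dish_green; the job needs the smaller.

How it is judged:
By the outcome, as a careful person would: the job done as asked, in the order asked, and still so for the second after the job is handed in, with the robot touching nothing.
It also fails if it takes over 72 s, if anything falls off the work surface, if the arm or the gripper's body presses on something with over 40 N, if the wrist force passes 120 N, or if a joint passes its speed limit or range.

### The arm

A 7-joint arm with a two-finger parallel gripper is mounted at the origin on the work surface. World frame = base frame: x ahead of the robot, y to its left, z up, the work surface at z = 0. Lengths are in m, angles in rad, forces in N, time in s.
With the tool pointing down it reaches from about 0.425 to 0.875 m from the base axis. Payload 4.7 kg.
Tool frame: the origin (TCP) lies on the centre line of the jaws, within the pads' length; the fingertips stand 14 mm ahead of it and the grasp point (between the pads) lies 5 mm behind it; z points along the fingers, y is the direction in which the jaws open and shut (so a half turn about z gives the same grasp; the last joint's range is limited). The gripper opens to 87 mm and grips with 3 to 60 N. Pads are 19 mm wide; open, the fingers measure 117 mm over their backs; the gripper's body (75 mm by 190 mm) begins 51 mm behind the grasp point.
Start: joints at [-1.322, 0.321, -0.07, 1.45, 0.023, 1.371, -0.057], TCP at [0.151, 0.632, 0.237] pointing down, gripper open.
Joint ranges: [-2.86, 2.86], [-0.3, 2.09], [-1.38, 1.24], [0.06, 2.45], [-1.56, 4.7], [0.09, 2.05], [-2.69, 2.69]. Speed limits (rad/s): [2.57, 2.57, 3.14, 3.14, 3.14, 3.14, 3.14].

### API

Orientations are given as a rotation vector (axis times angle).
In Python, from bench import ctrl, optics, models gives the robot as it stands. The module is installed in compiled form; this text tells all that it offers.
- The arm moves only by the tool arm_command, never from a script. Its argument "motion" is a list of rows, each a list of 3 entries, a list of its own where there are three numbers: the shift along the tool's x, y, z in mm, then the turn, a rotation vector about the tool's x, y, z in degrees, then the closure, from 0 (fully open) to 1 (shut). In form: [[[x, y, z], [ax, ay, az], claw], ...]. A call has 1 to 8 rows; each row shifts and turns the commanded pose from where the row before left it, along the tool's axes as they then stand; what a row does not reach is not made up. A row lasts 1/12 s, in which the tool goes at most 41.7 mm and 7.16 degrees, less where a joint would pass 70% of its speed; a pose out of reach is approached as far as the arm can. A call with a gripper value outside its range is refused whole. The fingers move at their own pace and stop on an object; "force" is the grip in N (left out, the last holds). Time passes only in rows, so rows that do not move let the fingers close. It gives the time, the measured TCP pose, the force and the opening at its end, in the units of the state.
- ctrl.get_state(): the state, without advancing time (a new reading comes with each control period).
- optics.get_image(name): name is "scene" or "top" or "wrist"; returns (picture, depth): 400x640x3 uint8, blue, green, red; 400x640 float32, m along the optical axis (not along the pixel's ray), 0 where there is no reading.
- optics.camera_model(name): a dict with "fovy" (degrees; the focal length in pixels is half the picture's height over the tangent of half this angle, whatever the lens; pixels are square), "cx", "cy" (the principal point, pixels), "distortion" ([k1, k2, p1, p2, k3] as OpenCV has them; the pictures are not rectified), "rvec" (rotation vector, rad) and "tvec" (3), from world to camera coordinates, as OpenCV has them; the wrist camera has in their place "mount" (4x4, takes a point from camera to tool coordinates, whose origin is the TCP and whose axes are the flange's). Camera axes: x right, y down, z forward; pixel columns grow to the right and rows downward; lengths in m; the calibration is good to about 2 mm. A picture is of the moment at which its call begins: read the wrist's pose just before it. camera_model takes no time and is no camera call.
- ctrl.close_job(): hands the job in, once; it reports no verdict.
Trained networks look in the newest picture that a camera, given by its name, has taken for a name from the list of things; names that differ only in an ending like _2 or _b are one class to them, and where a whole thing is asked for, a point or a joint stands for the part that bears it (a point fixed in the world has none). Each returns a list of dicts, best first, with "conf" (0 to 1); they miss things now and then, are a little off and sometimes report something else, mostly with a low value. They report only what shows in the picture. A call takes as long as a camera call. They do not tell look-alikes from the thing itself.
- models.search_frame(camera, target): "location" ([x, y, z] in m, in the coordinates of the camera as it stood for that picture, good to about 4 mm: the middle of the surface that is visible of it).
- models.silhouettes(camera, target): "pixels" (400x640 bool, what is visible of it).
The state is a dict: "time": time; "joint_positions": joint angles; "qd": joint speeds; "joint_torque": joint torques, N m; "position": TCP position; "tool_rot": TCP orientation; "ft_force": force on the tool from outside, world axes, zero at the start; "torque": the same for the moment, N m; "grip_width": opening from 0.0 (shut) to 1.0 (fully open).
Only numpy, scipy, OpenCV 4.12 (cv2) and the standard library are available. Lean on these libraries where they do the work, as an engineer would, in place of code of your own. Each camera call takes 0.05 s, during which the arm holds its last target.

## Working session

There is one attempt and no reset: what is moved stays moved. The work goes in short steps, Python scripts to look and compute and a tool call to move; the robot and the scene stay as the last step left them, time stands still between calls to the robot, and variables do not carry over. Pictures are saved under pics/ and viewed, and the job is handed in when it is done.

Besides the shell and the picture viewer there is one more tool, called as name(argument=value, ...), one argument or row to a line, values as JSON. arm_command: Moves the arm, as the interface text tells. Its arguments: {"type":"object","properties":{"motion":{"type":"array","items":{"type":"array"}},"force":{"type":"number"}},"required":["motion"]}

```bash
mkdir -p pics; ls
cat > h.py <<'E'
import numpy as np, cv2
from bench import ctrl, optics, models
def cam(name):
    m=optics.camera_model(name); f=200/np.tan(np.radians(m['fovy'])/2)
    K=np.array([[f,0,m['cx']],[0,f,m['cy']],[0,0,1]]); D=np.array(m['distortion'],float)
    if 'mount' in m:
        s=ctrl.get_state(); T=np.eye(4); T[:3,:3]=cv2.Rodrigues(np.array(s['tool_rot'],float))[0]; T[:3,3]=s['position']
        Tc=T@np.array(m['mount'])
    else:
        R=cv2.Rodrigues(np.array(m['rvec'],float))[0]; Tc=np.eye(4); Tc[:3,:3]=R.T; Tc[:3,3]=-R.T@np.array(m['tvec']).ravel()
    return K,D,Tc
def ray(c,uv):
    K,D,T=c
    p=cv2.undistortPoints(np.array(uv,float).reshape(-1,1,2),K,D).reshape(-1,2)
    return np.c_[p,np.ones(len(p))]@T[:3,:3].T, T[:3,3]
def onz(c,uv,z):
    d,o=ray(c,uv); return o+d*((z-o[2])/d[:,2])[:,None]
def proj(c,P):
    K,D,T=c; Ti=np.linalg.inv(T)
    return cv2.projectPoints(np.array(P,float).reshape(-1,1,3),cv2.Rodrigues(Ti[:3,:3])[0],Ti[:3,3],K,D)[0].reshape(-1,2)
def dep(c,depth,uv):
    d,o=ray(c,uv); uv=np.array(uv,int).reshape(-1,2)
    return o+d*depth[uv[:,1],uv[:,0]][:,None]
E
python3 - <<'E'
from h import *
print(ctrl.get_state())
for n in ['scene','top','wrist']:
    c=cam(n);im,d=optics.get_image(n);cv2.imwrite(f'pics/{n}0.png',im);np.savez(f'{n}0.npz',im=im,d=d,T=c[2])
    print(n,c[2].round(3).tolist(),c[0][0,0],c[1])
E
```

```text
pics
{'time': 0.0, 'joint_positions': array([-1.32191193,  0.32182593, -0.07008213,  1.4516647 ,  0.02261114,
        1.37082782, -0.05689135]), 'qd': array([ 0.00046441, -0.0011175 , -0.00040329,  0.00175796,  0.00089577,
        0.00034582,  0.0010322 ]), 'joint_torque': array([-3.47628984e-04, -4.91297364e+01, -4.03687572e-01, -3.12536645e+01,
       -6.38259854e-02,  4.35409416e-02,  1.66813134e-04]), 'position': array([0.15114064, 0.63163479, 0.23546476]), 'tool_rot': array([-3.67877776e-01, -3.11986089e+00,  3.03992116e-03]), 'ft_force': array([-0.19904967,  0.53561742, -0.11908489]), 'torque': array([ 0.03280254,  0.01633403, -0.01831929]), 'grip_width': 0.9942800734473605}
scene [[0.73, 0.563, -0.386, 1.085], [0.683, -0.607, 0.406, -0.542], [-0.006, -0.561, -0.828, 1.222], [0.0, 0.0, 0.0, 1.0]] 412.55521684351424 [-0.10492279  0.          0.          0.          0.        ]
top [[-0.016, -0.996, 0.089, 0.43], [-1.0, 0.017, 0.012, 0.005], [-0.013, -0.089, -0.996, 1.247], [0.0, 0.0, 0.0, 1.0]] 431.8615676552125 [-0.07696561  0.          0.          0.          0.        ]
wrist [[0.232, 0.943, 0.238, 0.086], [0.973, -0.225, -0.059, 0.648], [-0.002, 0.245, -0.969, 0.385], [0.0, 0.0, 0.0, 1.0]] 305.6257093442748 [-0.05042855  0.          0.          0.          0.        ]
```

View pics/scene0.png

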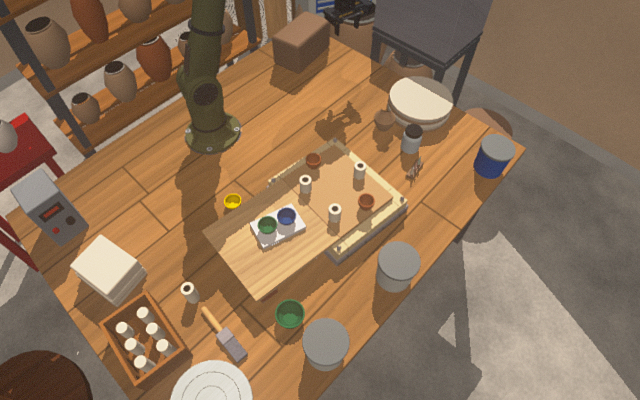

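View pics/top0.png

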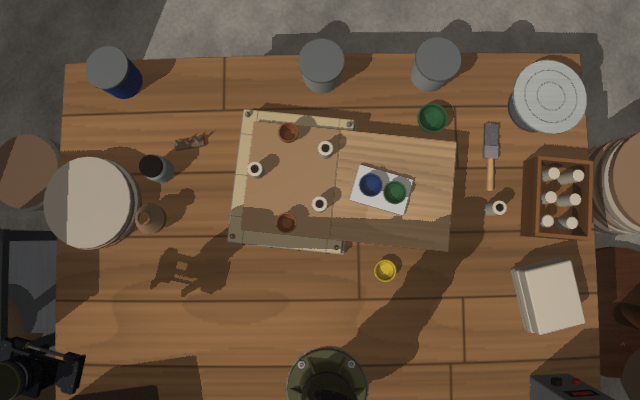

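View pics/wrist0.png

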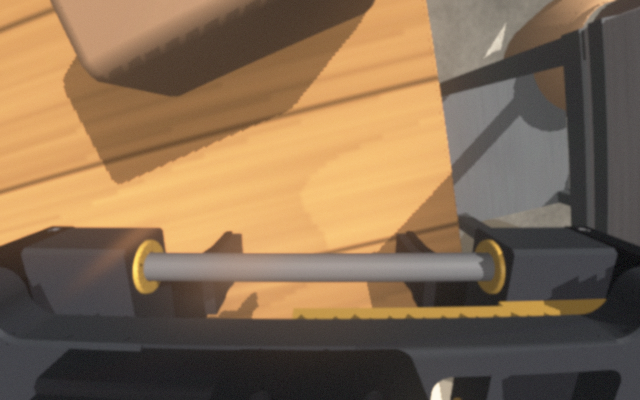

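The scene picture shows the setter at about (278,226) with the blue dish at (286,216) and the smaller green dish at (267,226). The front props are at (305,184) and (335,213), and the back prop is at (360,170). A larger green bowl on the bench at (290,314) and a yellow dish at (233,201) are look-alikes. The top view shows the setter at (382,190) and the front props at (320,204) and (326,149). Next: a coarse pose fit.

Run:
```python
from h import *
im=cv2.imread('pics/top0.png'); cv2.imwrite('pics/topc.png',cv2.resize(im[95:260,220:470],None,fx=3,fy=3,interpolation=cv2.INTER_CUBIC))
c=cam('top')
for t in ['setter','props','dish_blue','dish_green','kiln','bowl_near','bowl_far']:
    r=models.search_frame('top',t)
    for x in r[:5]: 
        P=(c[2]@np.r_[x['location'],1])[:3]; print(t,round(x['conf'],2),P.round(4),proj(c,P).round(1))
d=np.load('top0.npz')['d']
for r in models.silhouettes('top','setter')[:2]:
    m=r['pixels']; print(r['conf'],m.sum()); k,_=cv2.findContours(m.astype(np.uint8),0,2)
    print(cv2.minAreaRect(np.vstack(k)))
    np.save('setmask.npy',m)
    break
```

```text
setter 0.84 [ 0.5402 -0.1552  0.1058] [[381.4 192.6]]
props 0.85 [0.6115 0.0141 0.1426] [[317.  164.9]]
dish_blue 0.86 [ 0.5613 -0.1262  0.1187] [[370.8 184.3]]
dish_blue 0.57 [ 0.3296 -0.1704  0.0139] [[384.3 269.7]]
dish_blue 0.3 [ 0.5381 -0.1561  0.1037] [[381.6 193.4]]
dish_green 0.95 [ 0.7676 -0.3227  0.022 ] [[432.3 116.7]]
dish_green 0.87 [ 0.5388 -0.1912  0.1215] [[395.9 192.3]]
kiln 0.7 [ 0.5639 -0.0235  0.0877] [[331.5 185.3]]
bowl_near 0.57 [0.467  0.0986 0.1117] [[285.9 221.7]]
bowl_near 0.56 [ 0.5371 -0.1548  0.1043] [[381.1 193.8]]
bowl_far 0.74 [0.711  0.0878 0.1086] [[289.2 130.9]]
0.73 1142
((380.89617919921875, 189.61318969726562), (55.631019592285156, 37.499427795410156), 15.945395469665527)
```

View pics/topc.png

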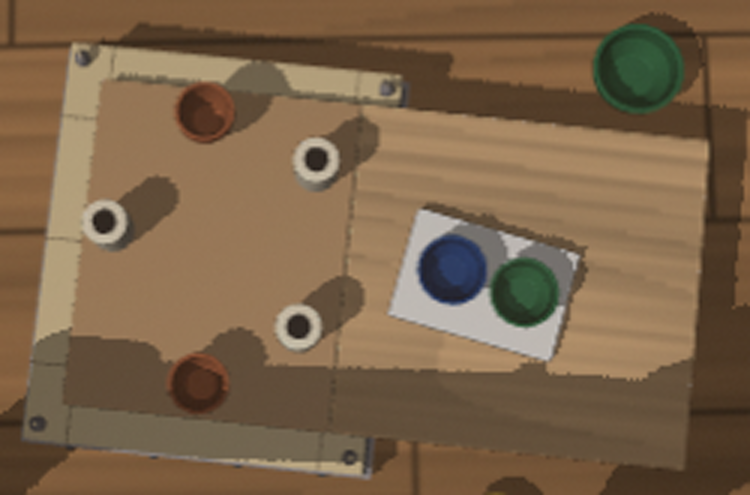

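Run:
```python
from h import *
c=cam('top')
def cr(p): return np.array(p,float)/3+[220,95]-1/3
pr=onz(c,cr([[299,326],[316,158],[104,221]]),.140)[:,:2]; print('props',pr.round(4), np.linalg.norm(pr[0]-pr[1]))
s=onz(c,cr([[389,313],[423,207],[581,254],[549,361]]),.103)[:,:2]; print('set',s.round(4),np.linalg.norm(s-np.roll(s,1,0),axis=1))
gap=(pr[0]+pr[1])/2; 
x=pr[1]-pr[0]; yv=pr[2]-gap; print('gap',gap,'yaw from x',np.degrees(np.arctan2(x[1],x[0])),'yaw from back',np.degrees(np.arctan2(-yv[0],yv[1])),np.linalg.norm(yv))
ctr=s.mean(0); n=(s[0]+s[1]-s[2]-s[3]); print('setter',ctr,'yaw',np.degrees(np.arctan2(-n[0],n[1])))
```

```text
props [[ 0.5119  0.0098]
 [ 0.6577 -0.0074]
 [ 0.6059  0.1772]] 0.14685077479803818
set [[ 0.5248 -0.07  ]
 [ 0.6192 -0.1025]
 [ 0.5746 -0.2423]
 [ 0.4798 -0.2105]] [0.14757669 0.0998691  0.14677806 0.09998993]
gap [0.58478507 0.00119014] yaw from x -6.711960502262094 yaw from back -6.829864823064967 0.1772535927472978
setter [ 0.54959656 -0.15633768] yaw -17.718264155168676
```

```bash
cat >> h.py <<'E'
def plan(pts,step=40):
    """pts: list of (x,y,z,yawdeg of tool y from world +y, CCW+), prints translation in tool frame then turn"""
    s=ctrl.get_state(); R=cv2.Rodrigues(np.array(s['tool_rot'],float))[0]; p=np.array(s['position'])
    for x,y,z,yaw in pts:
        d=R.T@(np.array([x,y,z])-p)*1000
        a=np.radians(yaw); ty=np.array([-np.sin(a),np.cos(a),0]); tz=np.array([0,0,-1.]); R2=np.c_[np.cross(ty,tz),ty,tz]
        rv=np.degrees(cv2.Rodrigues(R.T@R2)[0].ravel()); n=int(np.ceil(max(np.linalg.norm(d)/step,np.linalg.norm(rv)/7)))
        print('shift',d.round(1),'turn',rv.round(2),'rows',n,'per row',(d/max(n,1)).round(2),(rv/max(n,1)).round(2)); R=R2;p=np.array([x,y,z])
def st():
    s=ctrl.get_state(); R=cv2.Rodrigues(np.array(s['tool_rot'],float))[0]
    print('t',round(s['time'],2),'p',s['position'].round(4),'yaw',round(np.degrees(np.arctan2(-R[0,1],R[1,1])),2),'tilt',np.degrees(R[:2,2]).round(2),'f',s['ft_force'].round(1),'g',round(s['grip_width'],3))
E
python3 -c "
from h import *
st(); plan([(.46,.30,.35,-13.4),(.45,-.03,.35,-13.4)])"
```

```text
t 0.55 p [0.1512 0.6322 0.2366] yaw -13.45 tilt [0.   0.01] f [-0.3 -0.   0.5] g 1.002
shift [-377.6 -251.2 -113.4] turn [ 0.01  0.   -0.05] rows 12 per row [-31.46 -20.93  -9.45] [ 0.  0. -0.]
shift [ -66.7 -323.3    0. ] turn [0. 0. 0.] rows 9 per row [ -7.42 -35.93   0.  ] [0. 0. 0.]
```

arm_command(
  motion=[
    [[-20,-13,-10],[0,0,0],0],
    [[-30,-20,-10],[0,0,0],0],
    [[-30,-20,-10],[0,0,0],0],
    [[-30,-20,-10],[0,0,0],0],
    [[-30,-20,-10],[0,0,0],0],
    [[-30,-20,-10],[0,0,0],0],
    [[-30,-20,-10],[0,0,0],0],
    [[-30,-20,-10],[0,0,0],0],
  ],
)

```text
time: 1.22
position: [0.3403, 0.4284, 0.3174]
tool_rot: [0.368, 3.12, 0.001]
ft_force: [-0.1, 0.1, 0.0]
grip_width: 0.995
```

arm_command(
  motion=[
    [[-30,-20,-10],[0,0,0],0],
    [[-30,-20,-10],[0,0,0],0],
    [[-30,-20,-10],[0,0,0],0],
    [[-30,-30,-5],[0,0,0],0],
    [[-30,-30,0],[0,0,0],0],
    [[-10,-36,0],[0,0,0],0],
    [[-7,-36,0],[0,0,0],0],
    [[-7,-36,0],[0,0,0],0],
  ],
)

```text
time: 1.88
position: [0.4547, 0.1671, 0.3514]
tool_rot: [0.369, 3.12, 0.0]
ft_force: [-0.6, -0.2, -0.3]
grip_width: 1.0
```

arm_command(
  motion=[
    [[-7,-36,0],[0,0,0],0],
    [[-7,-36,0],[0,0,0],0],
    [[-7,-36,0],[0,0,0],0],
    [[-7,-36,0],[0,0,0],0],
    [[-7,-36,0],[0,0,0],0],
    [[-5,-20,0],[0,0,0],0],
    [[0,0,0],[0,0,0],0],
  ],
)

```text
time: 2.47
position: [0.4466, -0.0406, 0.3522]
tool_rot: [0.382, 3.116, 0.0]
ft_force: [-0.2, 0.2, 0.1]
grip_width: 1.001
```

Run:
```python
from h import *
st(); plan([(.45,-.03,.35,-13.4)])
c=cam('wrist');im,d=optics.get_image('wrist');cv2.imwrite('pics/w1.png',im);np.savez('w1.npz',im=im,d=d,T=c[2]);st()
```

```text
t 2.47 p [ 0.4466 -0.0406  0.3522] yaw -13.98 tilt [0.1 0. ] f [-0.2  0.2  0.1] g 1.001
shift [-0.7 11.1  2.2] turn [ 0.03  0.1  -0.58] rows 1 per row [-0.72 11.14  2.22] [ 0.03  0.1  -0.58]
t 2.52 p [ 0.4468 -0.0373  0.352 ] yaw -13.77 tilt [0.08 0.07] f [ 0.1  0.4 -1.4] g 1.0
```

View pics/w1.png

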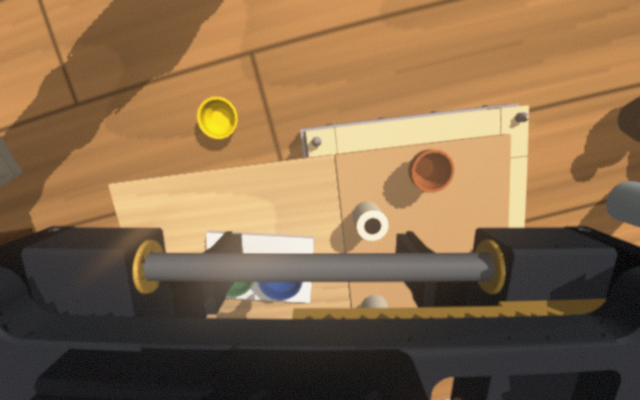

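The wrist view shows the near prop at (372,223) and the near terracotta bowl at (432,170). The gripper hides the rest of the setter. I'm moving 0.2 m further out so that the camera sees the whole area.

arm_command(
  motion=[
    [[-25,6,0],[0,0,0],0],
    [[-35,8,0],[0,0,0],0],
    [[-35,8,0],[0,0,0],0],
    [[-35,8,0],[0,0,0],0],
    [[-35,8,0],[0,0,0],0],
    [[-25,6,0],[0,0,0],0],
    [[0,0,0],[0,0,0],0],
    [[0,0,0],[0,0,0],0],
  ],
)

```text
time: 3.18
position: [0.6426, -0.0341, 0.3492]
tool_rot: [-0.364, -3.117, 0.002]
ft_force: [-1.1, 0.3, 1.0]
grip_width: 1.0
```

Run:
```python
from h import *
st()
c=cam('wrist');im,d=optics.get_image('wrist');cv2.imwrite('pics/w2.png',im);np.savez('w2.npz',im=im,d=d,T=c[2]);st()
```

```text
t 3.18 p [ 0.6426 -0.0341  0.3492] yaw -13.33 tilt [-0.21 -0.07] f [-1.1  0.3  1. ] g 1.0
t 3.23 p [ 0.6418 -0.0349  0.3504] yaw -13.38 tilt [-0.13 -0.02] f [-1.3  0.5  0.2] g 0.997
```

View pics/w2.png

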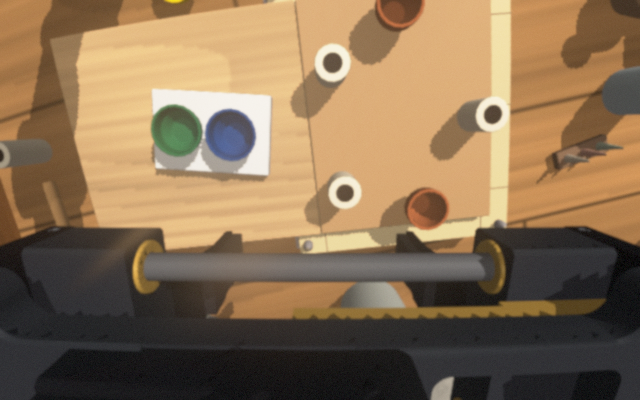

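```bash
cat > meas.py <<'E'
from h import *
def setter(c,im,guess_uv,z=.103,thr=60,dbg=None):
    hsv=cv2.cvtColor(im,cv2.COLOR_BGR2HSV); m=((hsv[...,1]<thr)&(hsv[...,2]>90)).astype(np.uint8)
    n,l,s,cen=cv2.connectedComponentsWithStats(m)
    x,y=map(int,guess_uv); i=l[y,x]; mm=(l==i).astype(np.uint8)
    k,_=cv2.findContours(mm,0,cv2.CHAIN_APPROX_NONE); k=cv2.convexHull(max(k,key=len))
    P=onz(c,k.reshape(-1,2),z)[:,:2]
    # densify hull, fit via minAreaRect
    r=cv2.minAreaRect((P*1000).astype(np.float32)); return r,mm
E
python3 - <<'E'
from meas import *
d=np.load('w2.npz'); im=d['im']; c=cam('wrist'); 
r,m=setter(c,im,(265,110)); print(r, m.sum())
o=im.copy(); o[m>0]=(0,0,255)
cv2.imwrite('pics/w2m.png',np.vstack([cv2.resize(im[0:220,130:530],(800,440),interpolation=cv2.INTER_CUBIC)]))
cv2.imwrite('pics/w2s.png',cv2.resize(o[70:200,130:300],None,fx=4,fy=4,interpolation=cv2.INTER_NEAREST))
# prop rings
hsv=cv2.cvtColor(im,cv2.COLOR_BGR2HSV)
for (u,v) in [(332,63),(344,192),(490,114)]:
    print((u,v),hsv[v-20:v+21:4,u].tolist())
E
```

```text
((548.4467163085938, -153.40304565429688), (151.51377868652344, 101.29048919677734), 72.72908020019531) 5940
(332, 63) [[19, 73, 234], [24, 26, 248], [23, 36, 239], [14, 83, 101], [13, 82, 100], [15, 90, 99], [15, 84, 100], [15, 78, 108], [22, 28, 247], [21, 31, 247], [15, 68, 123]]
(344, 192) [[17, 68, 205], [21, 53, 222], [22, 34, 247], [18, 59, 191], [13, 91, 101], [13, 95, 99], [15, 101, 96], [15, 83, 110], [22, 37, 244], [21, 63, 232], [16, 118, 217]]
(490, 114) [[16, 109, 223], [23, 33, 244], [23, 29, 247], [17, 65, 126], [13, 88, 87], [14, 92, 89], [16, 86, 83], [16, 83, 102], [21, 32, 245], [22, 41, 240], [17, 106, 224]]
```

View pics/w2m.png

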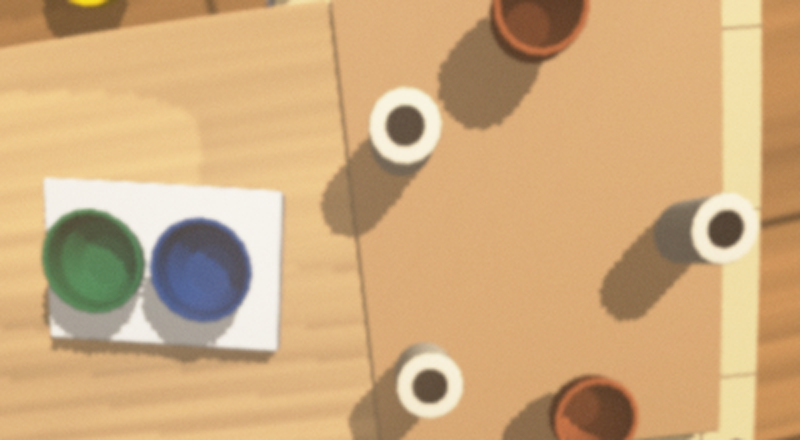

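View pics/w2s.png

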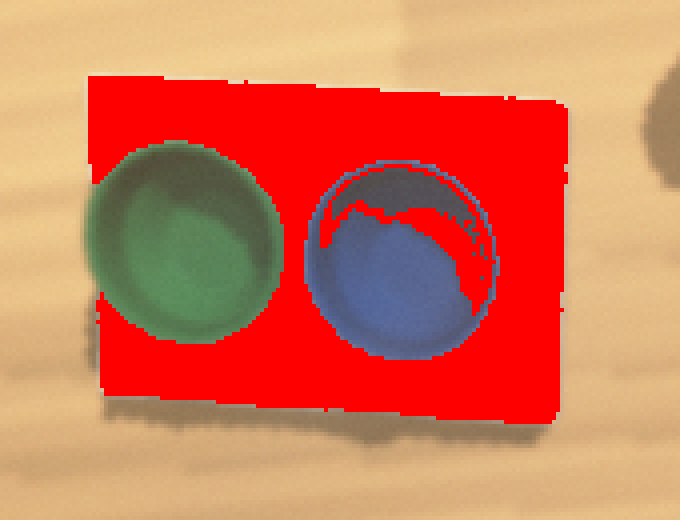

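```bash
cat >> meas.py <<'E'
def props(c,im,uvs):
    out=[]
    g=cv2.cvtColor(im,cv2.COLOR_BGR2HSV)[...,2]
    for u,v in uvs:
        m=(g<165).astype(np.uint8); n,l,s,cen=cv2.connectedComponentsWithStats(m); i=l[int(v),int(u)]
        P=onz(c,[cen[i]],.140)[0,:2]; out.append(P); print('hole area',s[i,4],cen[i].round(1))
    out=np.array(out); gap=(out[0]+out[1])/2; x=out[1]-out[0]; y=out[2]-gap
    print('props',out.round(4).tolist(),'sep',np.linalg.norm(x).round(4),np.linalg.norm(y).round(4),'gap',gap.round(4),'yaw',np.degrees(np.arctan2(x[1],x[0])).round(2),np.degrees(np.arctan2(-y[0],y[1])).round(2))
    return out
E
python3 - <<'E'
from meas import *
d=np.load('w2.npz'); c=cam('wrist'); props(c,d['im'],[(332,63),(344,192),(491,114)])
d=np.load('top0.npz'); c=cam('top'); 
r,m=setter(c,d['im'],(360,200),thr=60); print(r,m.sum())
props(c,d['im'],[(319,204),(325,148),(254,169)])
E
```

```text
hole area 297 [332.2  62.4]
hole area 226 [344.6 192.8]
hole area 260 [492.4 114. ]
props [[0.5101, 0.0118], [0.6559, -0.0061], [0.6046, 0.1795]] sep 0.1469 0.178 gap [0.583  0.0029] yaw -6.97 -6.97
((549.0103149414062, -154.99722290039062), (151.3812713623047, 100.62997436523438), 72.76860809326172) 1307
hole area 65 [319.2 203.3]
hole area 65 [325.  147.7]
hole area 63 [254.3 168.3]
props [[0.5119, 0.0102], [0.6568, -0.0074], [0.6059, 0.1773]] sep 0.146 0.1772 gap [0.5843 0.0014] yaw -6.91 -6.99
```

Wrist and top agree: kiln yaw is −6.95° and the setter yaw is −17.3°. In kiln axes the setter sits about 16 mm towards the robot and 159 mm before the gap. Plan: square it and shift it sideways with both fingers on its near long edge, then push straight in with both fingers on its tail.

```bash
python3 -c "
from h import *
plan([(.479,-.138,.22,-17.25),(.479,-.138,.110,-17.25)])"
```

```text
shift [ 134.3 -137.9  130.8] turn [-0.05 -0.12  3.87] rows 6 per row [ 22.38 -22.98  21.79] [-0.01 -0.02  0.65]
shift [  0.   0. 110.] turn [0. 0. 0.] rows 3 per row [ 0.    0.   36.67] [0. 0. 0.]
```

arm_command(
  motion=[
    [[19.2,-19.7,18.7],[0,0,0],0],
    [[19.2,-19.7,18.7],[0,0,0],0],
    [[19.2,-19.7,18.7],[0,0,0],0],
    [[19.2,-19.7,18.7],[0,0,0],0],
    [[19.2,-19.7,18.7],[0,0,0],0],
    [[19.2,-19.7,18.7],[0,0,0],0],
    [[19.2,-19.7,18.6],[0,0,3.9],0],
    [[0,0,0],[0,0,0],0],
  ],
)

```text
time: 3.9
position: [0.4715, -0.1412, 0.2172]
tool_rot: [-0.484, -3.097, -0.005]
ft_force: [-0.5, -0.6, -0.4]
grip_width: 1.0
```

arm_command(
  motion=[
    [[0,0,20],[0,0,0],0],
    [[0,0,25],[0,0,0],0],
    [[0,0,25],[0,0,0],0],
    [[0,0,20],[0,0,0],0],
    [[0,0,10],[0,0,0],0],
    [[0,0,8],[0,0,0],0],
    [[0,0,0],[0,0,0],0],
    [[0,0,0],[0,0,0],0],
  ],
)

```text
time: 4.57
position: [0.4797, -0.1387, 0.1135]
tool_rot: [0.473, 3.105, 0.001]
ft_force: [0.5, 0.0, 0.2]
grip_width: 0.997
```

```bash
cat >> meas.py <<'E'
PSI=np.radians(-6.95); KX=np.array([np.cos(PSI),np.sin(PSI)]); KY=np.array([-np.sin(PSI),np.cos(PSI)]); GAP=np.array([.5836,.0022])
def kc(p): p=np.array(p)[:2]-GAP; return np.array([p@KX,p@KY]).round(4)
def kw(x,y): return (GAP+KX*x+KY*y).round(4)
E
python3 - <<'E'
from meas import *
st(); s=ctrl.get_state(); print(kc(s['position']))
x,y=kw(-.0595,-.154); print(x,y); plan([(x,y,.108,-6.95)])
im,d=optics.get_image('scene');cv2.imwrite('pics/s1.png',im[130:290,190:430].repeat(3,0).repeat(3,1))
E
```

```text
t 4.57 p [ 0.4797 -0.1387  0.1135] yaw -17.33 tilt [0.07 0.02] f [0.5 0.  0.2] g 0.997
[-0.0861 -0.1525]
0.5059 -0.1435
shift [-26.5   3.3   5.5] turn [  0.03   0.07 -10.38] rows 2 per row [-13.23   1.63   2.75] [ 0.02  0.03 -5.19]
```

View pics/s1.png

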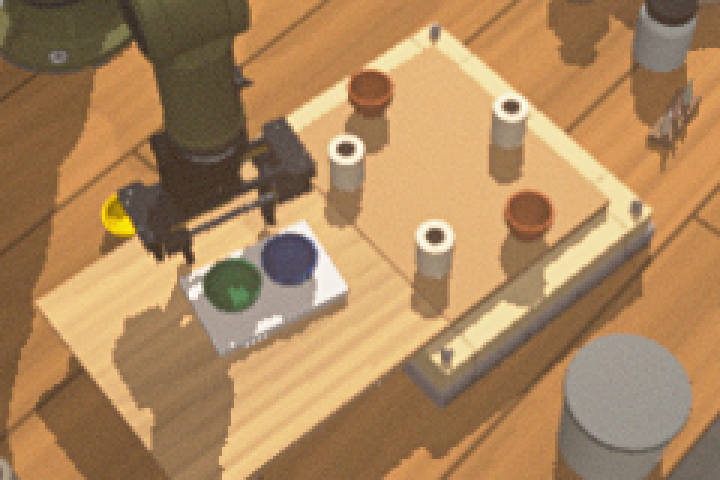

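Both fingers stand beside the near edge, at crop (185,250) and (268,210), clear of the dishes. Now the side push with turn.

arm_command(
  motion=[
    [[0,0,5],[0,0,0],0],
    [[-2,0,0],[0,0,0],0],
    [[-2,0,0],[0,0,0],0],
    [[-2,0,0],[0,0,0],0],
    [[-2,0,0],[0,0,0],0],
    [[-2,0,0],[0,0,0],0],
    [[-1.5,0,0],[0,0,-0.9],0],
    [[-1.5,0,0],[0,0,-0.9],0],
  ],
)

```text
time: 5.28
position: [0.4895, -0.1429, 0.1073]
tool_rot: [-0.424, -3.107, -0.0]
ft_force: [-7.3, 0.5, 5.2]
grip_width: 1.0
```

arm_command(
  motion=[
    [[-1.4,0,0],[0,0,-0.9],0],
    [[-1.4,0,0],[0,0,-0.9],0],
    [[-1.4,0,0],[0,0,-0.9],0],
    [[-1.4,0,0],[0,0,-0.9],0],
    [[-1.4,0,0],[0,0,-0.9],0],
    [[-1.4,0,0],[0,0,-0.9],0],
    [[0,0,0],[0,0,0],0],
    [[0,0,0],[0,0,0],0],
  ],
)

```text
time: 5.95
position: [0.4982, -0.146, 0.1071]
tool_rot: [-0.28, -3.126, 0.002]
ft_force: [-5.0, -2.2, 1.7]
grip_width: 1.005
```

Run:
```python
from meas import *
st(); s=ctrl.get_state(); print(kc(s['position']))
x,y=kw(-.0595,-.154); print(x,y); plan([(x,y,.108,-6.95)])
c=cam('top'); im,d=optics.get_image('top');cv2.imwrite('pics/t2.png',im[95:260,220:470].repeat(3,0).repeat(3,1))
```

```text
t 5.95 p [ 0.4982 -0.146   0.1071] yaw -10.23 tilt [-0.19 -0.05] f [-5.  -2.2  1.7] g 1.005
[-0.0669 -0.1574]
0.5059 -0.1435
shift [-7.1  3.8 -0.9] turn [-0.08 -0.18 -3.28] rows 1 per row [-7.14  3.81 -0.88] [-0.08 -0.18 -3.28]
```

View pics/t2.png

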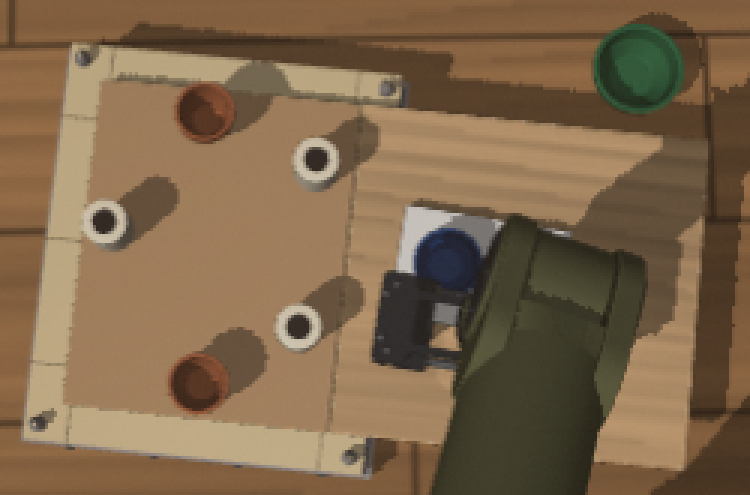

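Pushing with about 5 N while the plate squares up. Continuing.

arm_command(
  motion=[
    [[-1.4,0,0],[0,0,-0.7],0],
    [[-1.4,0,0],[0,0,-0.7],0],
    [[-1.4,0,0],[0,0,-0.7],0],
    [[-1.4,0,0],[0,0,-0.7],0],
    [[-1.5,0,0],[0,0,-0.5],0],
    [[0,0,0],[0,0,0],0],
    [[0,0,0],[0,0,0],0],
    [[0,0,0],[0,0,0],0],
  ],
)

```text
time: 6.67
position: [0.5073, -0.1453, 0.1077]
tool_rot: [0.186, 3.135, 0.0]
ft_force: [-1.7, -0.6, -0.9]
grip_width: 0.999
```

Run:
```python
from meas import *
st(); s=ctrl.get_state(); print(kc(s['position']))
x,y=kw(-.0595,-.158); print(x,y); plan([(x,y,.108,-6.95)])
```

```text
t 6.67 p [ 0.5073 -0.1453  0.1077] yaw -6.8 tilt [0.04 0.01] f [-1.7 -0.6 -0.9] g 0.999
[-0.0579 -0.1556]
0.5054 -0.1474
shift [ 1.6 -2.3 -0.3] turn [0.02 0.04 0.15] rows 1 per row [ 1.6  -2.34 -0.29] [0.02 0.04 0.15]
```

Run:
```python
from meas import *
print(ctrl.get_state()['joint_positions'].round(2))
x,y=kw(-.075,-.156); x2,y2=kw(0,-.262); plan([(x,y,.108,-6.8),(x,y,.26,-6.8),(x2,y2,.26,-6.8),(x2,y2,.26,-96.95)])
```

```text
[-0.42  0.19  0.72  1.93 -0.15  1.07  1.81]
shift [17.  -0.4 -0.3] turn [ 0.02  0.04 -0.  ] rows 1 per row [17.04 -0.36 -0.3 ] [ 0.02  0.04 -0.  ]
shift [   0.    0. -152.] turn [0. 0. 0.] rows 4 per row [  0.   0. -38.] [0. 0. 0.]
shift [ -74.7 -106.2    0. ] turn [0. 0. 0.] rows 4 per row [-18.68 -26.55   0.  ] [0. 0. 0.]
shift [0. 0. 0.] turn [ 0.    0.   90.15] rows 13 per row [0. 0. 0.] [0.   0.   6.93]
```

arm_command(
  motion=[
    [[9,0,0],[0,0,0],0],
    [[9,0,0],[0,0,0],0],
    [[0,0,-25],[0,0,0],0],
    [[0,0,-35],[0,0,0],0],
    [[0,0,-35],[0,0,0],0],
    [[0,0,-35],[0,0,0],0],
    [[0,0,-22],[0,0,0],0],
    [[-15,-21,0],[0,0,0],0],
  ],
)

```text
time: 7.33
position: [0.5034, -0.1628, 0.2655]
tool_rot: [0.178, 3.126, 0.009]
ft_force: [1.5, 0.9, 0.1]
grip_width: 0.998
```

arm_command(
  motion=[
    [[-20,-28,0],[0,0,0],0],
    [[-20,-29,0],[0,0,0],0],
    [[-20,-28,0],[0,0,7],0],
    [[0,0,0],[0,0,7],0],
    [[0,0,0],[0,0,7],0],
    [[0,0,0],[0,0,7],0],
    [[0,0,0],[0,0,7],0],
    [[0,0,0],[0,0,7],0],
  ],
)

```text
time: 8.0
position: [0.5503, -0.2578, 0.2599]
tool_rot: [1.308, 2.855, 0.002]
ft_force: [0.8, -0.3, -0.1]
grip_width: 1.003
```

arm_command(
  motion=[
    [[0,0,0],[0,0,7],0.45],
    [[0,0,0],[0,0,7],0.45],
    [[0,0,0],[0,0,7],0.45],
    [[0,0,0],[0,0,7],0.45],
    [[0,0,0],[0,0,7],0.45],
    [[0,0,0],[0,0,7],0.45],
    [[0,0,0],[0,0,6],0.45],
    [[0,0,0],[0,0,0],0.45],
  ],
)

```text
time: 8.67
position: [0.5505, -0.2575, 0.2598]
tool_rot: [2.353, 2.081, 0.002]
ft_force: [-0.2, 0.7, 0.1]
grip_width: 0.567
```

Run:
```python
from meas import *
st(); print(kc(ctrl.get_state()['position']),ctrl.get_state()['joint_positions'].round(2))
c=cam('wrist');im,d=optics.get_image('wrist');cv2.imwrite('pics/w3.png',im);np.savez('w3.npz',im=im,d=d,T=c[2]);st()
c=cam('top');im,d=optics.get_image('top');cv2.imwrite('pics/t3.png',im);np.savez('t3.npz',im=im,d=d,T=c[2])
```

```text
t 8.67 p [ 0.5505 -0.2575  0.2598] yaw -97.01 tilt [0.05 0.03] f [-0.2  0.7  0.1] g 0.567
[-0.0015 -0.2618] [-0.47  0.36  1.1   1.56 -0.33  1.42  0.53]
t 8.72 p [ 0.5505 -0.2575  0.2598] yaw -96.73 tilt [0.05 0.03] f [ 0.2 -0.3  0.2] g 0.558
```

View pics/w3.png

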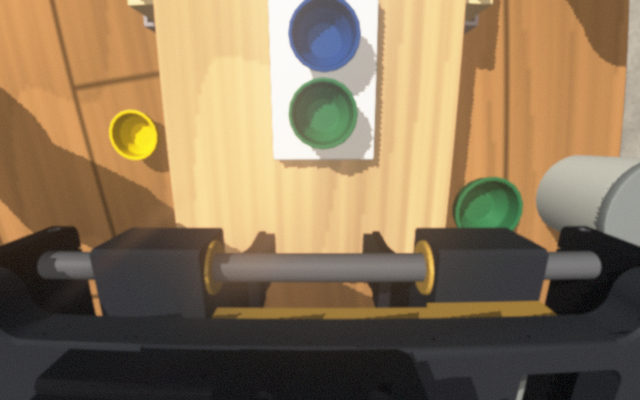

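View pics/t3.png

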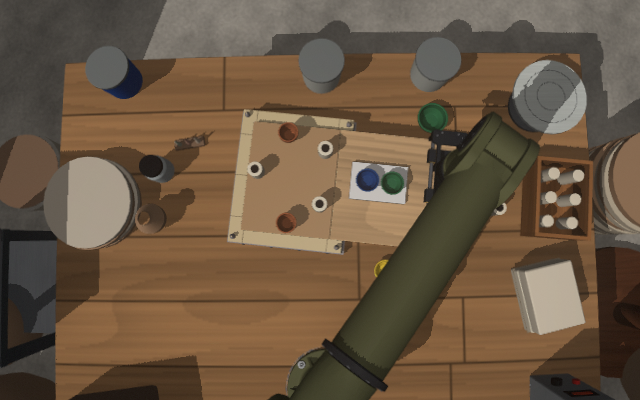

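The plate now looks square to the board: wrist view, tail edge at y≈160 and sides at x 272–375. Measuring it against the props in the top picture.

Run:
```python
from meas import *
d=np.load('t3.npz'); c=cam('top')
r,m=setter(c,d['im'],(381,170)); print(r,m.sum())
o=d['im'].copy(); o[m>0]=(0,0,255); cv2.imwrite('pics/t3m.png',cv2.resize(o[130:220,300:450],None,fx=5,fy=5,interpolation=0))
p=props(c,d['im'],[(319,204),(325,148),(254,169)])
ctr=np.array(r[0])/1000; g=(p[0]+p[1])/2
print('rel kiln (top):',(ctr-g)@KX,(ctr-g)@KY)
d=np.load('w3.npz'); c=list(cam('wrist')); c[2]=d['T']; im=d['im']
hsv=cv2.cvtColor(im,cv2.COLOR_BGR2HSV); m=((hsv[...,1]<60)&(hsv[...,2]>150)).astype(np.uint8); m[170:]=0; m[:, :250]=0; m[:,400:]=0
# edges: left/right side columns per row
rows=range(8,150,4); L=[];Rr=[]
for v in rows:
    xs=np.flatnonzero(m[v]); L.append((xs.min()-.5,v)); Rr.append((xs.max()+.5,v))
for e in (L,Rr):
    P=onz(c,e,.103)[:,:2]; k=np.array([kc(q) for q in P]); f=np.polyfit(k[:,1],k[:,0],1); print('edge ang vs kiln',np.degrees(np.arctan(-f[0])),'x at y=-.16',np.polyval(f,-.16))
cols=range(278,370,4); B=[(u,np.flatnonzero(m[:,u]).max()+.5) for u in cols]; k=np.array([kc(q) for q in onz(c,B,.103)[:,:2]]); f=np.polyfit(k[:,0],k[:,1],1); print('tail ang',np.degrees(np.arctan(f[0])),'y',np.polyval(f,0))
```

```text
((568.051025390625, -148.151611328125), (151.72616577148438, 100.66313934326172), 83.29427337646484) 1320
hole area 65 [319.2 203.3]
hole area 63 [325.1 147.6]
hole area 61 [254.3 168.2]
props [[0.5119, 0.0102], [0.657, -0.0077], [0.6061, 0.1772]] sep 0.1462 0.1773 gap [0.5845 0.0013] yaw -7.02 -7.01
rel kiln (top): 0.0017878044370378105 -0.15030198820153617
edge ang vs kiln 0.3650989868453639 x at y=-.16 -0.04800278098913796
edge ang vs kiln 0.19796244035805657 x at y=-.16 0.05260307559625978
tail ang -0.05969048316098819 y -0.22455085128528118
```

View pics/t3m.png

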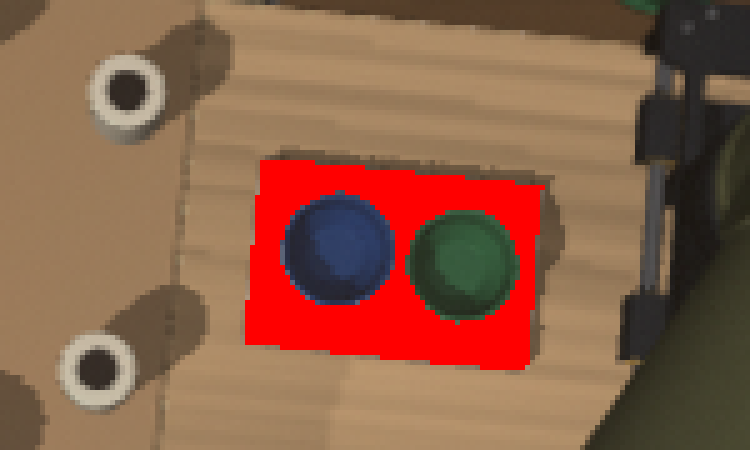

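Plate is about +2 mm lateral and 0.2° off the gap line, with its nose 75 mm before the gap centre. I'll correct this during the tail push by drifting −2 mm. Descending behind the tail.

arm_command(
  motion=[
    [[0,2.5,20],[0,0,0],0.45],
    [[0,0,30],[0,0,0],0.45],
    [[0,0,30],[0,0,0],0.45],
    [[0,0,30],[0,0,0],0.45],
    [[0,0,22],[0,0,0],0.45],
    [[0,0,12],[0,0,0],0.45],
    [[0,0,7],[0,0,0],0.45],
    [[0,0,0],[0,0,0],0.45],
  ],
)

```text
time: 9.43
position: [0.5528, -0.2578, 0.1079]
tool_rot: [-2.348, -2.085, 0.001]
ft_force: [0.4, 0.1, -0.2]
grip_width: 0.547
```

Run:
```python
from meas import *
st(); print(kc(ctrl.get_state()['position']),ctrl.get_state()['joint_positions'].round(2))
c=cam('wrist');im,d=optics.get_image('wrist');cv2.imwrite('pics/w4.png',im);np.savez('w4.npz',im=im,d=d,T=c[2])
```

```text
t 9.43 p [ 0.5528 -0.2578  0.1079] yaw -96.79 tilt [-0.07  0.03] f [ 0.4  0.1 -0.2] g 0.547
[ 0.0009 -0.2618] [-0.39  0.5   1.01  1.73 -0.45  1.17  0.63]
```

View pics/w4.png

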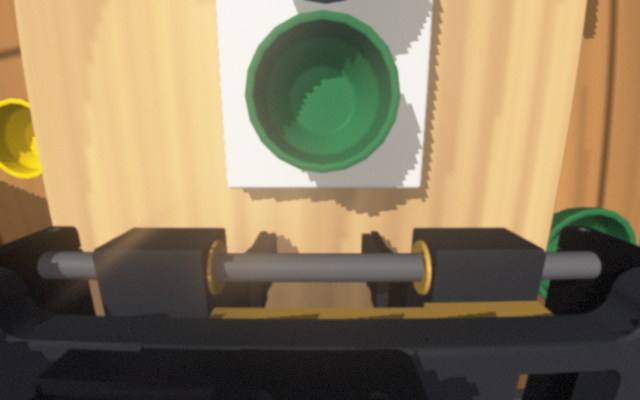

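arm_command(
  motion=[
    [[4,0,0],[0,0,0],0.45],
    [[5,0,0],[0,0,0],0.45],
    [[5,0,0],[0,0,0],0.45],
    [[4,0,0],[0,0,0],0.45],
    [[3,0,0],[0,0,0],0.45],
    [[2,0,0],[0,0,0],0.45],
    [[2,0,0],[0,0,0],0.45],
    [[2,0,0],[0,0,0],0.45],
  ],
)

```text
time: 10.15
position: [0.5563, -0.2321, 0.1088]
tool_rot: [2.349, 2.084, -0.002]
ft_force: [-0.7, -3.1, -1.0]
grip_width: 0.551
```

arm_command(
  motion=[
    [[2,0,0],[0,0,0],0.45],
    [[2,-0.2,0],[0,0,0],0.45],
    [[2,-0.2,0],[0,0,0],0.45],
    [[2,-0.3,0],[0,0,0],0.45],
    [[2,-0.3,0],[0,0,0],0.45],
    [[2,-0.3,0],[0,0,0],0.45],
    [[2,-0.3,0],[0,0,0],0.45],
    [[2,-0.3,0],[0,0,0],0.45],
  ],
)

```text
time: 10.82
position: [0.5566, -0.2152, 0.1087]
tool_rot: [2.35, 2.084, 0.0]
ft_force: [-0.1, -5.1, -0.4]
grip_width: 0.55
```

```bash
cat > chk.py <<'E'
from meas import *
import sys
st(); print(kc(ctrl.get_state()['position']),ctrl.get_state()['joint_positions'].round(2))
c=cam('top');im,d=optics.get_image('top');n=sys.argv[1];cv2.imwrite(f'pics/{n}.png',cv2.resize(im[110:240,230:430],None,fx=4,fy=4,interpolation=cv2.INTER_CUBIC));np.savez(f'{n}.npz',im=im,d=d,T=c[2])
E
python3 chk.py t5
```

```text
t 10.82 p [ 0.5566 -0.2152  0.1087] yaw -96.86 tilt [ 0.02 -0.01] f [-0.1 -5.1 -0.4] g 0.55
[-0.0006 -0.219 ] [-0.49  0.47  1.02  1.77 -0.43  1.15  0.55]
```

View pics/t5.png

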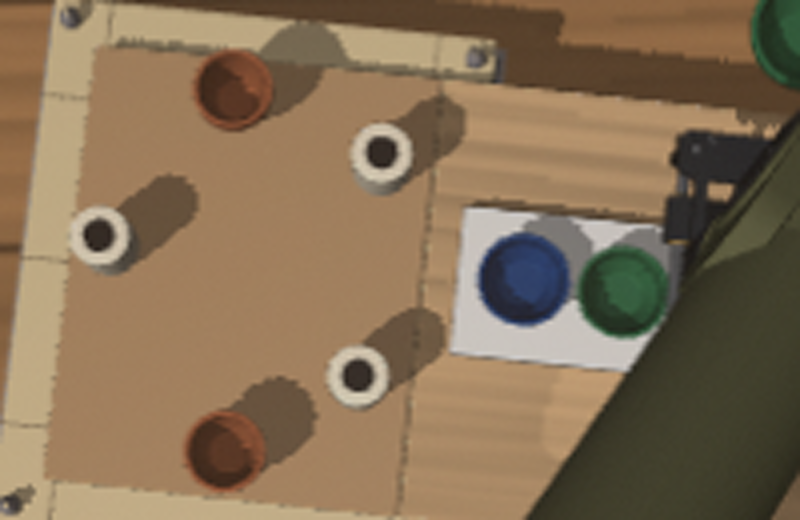

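```bash
cat >> meas.py <<'E'
GT=np.array([.5844,.0014])   # gap as the top camera sees it
def plate_top(im,uv,yr=None):
    c=cam('top'); r,m=setter(c,im,uv)
    k,_=cv2.findContours(m,0,cv2.CHAIN_APPROX_NONE); q=max(k,key=len).reshape(-1,2)
    P=onz(c,q,.103)[:,:2]-GT; K=np.c_[P@KX,P@KY]*1000
    nose=np.percentile(K[:,1],98); print('nose y',nose.round(1))
    S=K[(K[:,1]<nose-8)&(K[:,1]>nose-60)]
    for nm,s in (('near',-1),('far',1)):
        # outermost per y-bin
        B=[]
        for a in np.arange(nose-58,nose-8,2.5):
            w=S[(S[:,1]>=a)&(S[:,1]<a+2.5)]
            if len(w): B.append(w[np.argmax(s*w[:,0])])
        B=np.array(B); f=np.polyfit(B[:,1],B[:,0],1); print(nm,'x@nose',np.polyval(f,nose).round(2),'x@-50',np.polyval(f,nose-50).round(2))
E
python3 - <<'E'
from meas import *
for f,uv in(('t3',(381,170)),('t5',(350,190))): plate_top(np.load(f+'.npz')['im'],uv)
E
```

```text
nose y -74.8
near x@nose -44.62 x@-50 -34.17
far x@nose 48.55 x@-50 44.6
nose y -57.8
near x@nose -50.39 x@-50 -40.82
far x@nose 50.47 x@-50 33.71
```

```bash
sed -i 's/        B=np.array(B); f/        B=np.array(B); B=B[s*B[:,0]>40]; f/' meas.py
python3 - <<'E'
from meas import *
for f,uv in(('t3',(381,170)),('t5',(350,190))): plate_top(np.load(f+'.npz')['im'],uv)
E
```

```text
nose y -74.8
near x@nose -47.07 x@-50 -47.65
far x@nose 50.5 x@-50 51.03
nose y -57.8
near x@nose -48.42 x@-50 -49.27
far x@nose 48.56 x@-50 49.6
```

Centred now: edges at −48.9 and +49.1 mm about the gap line. Going straight in.

arm_command(
  motion=[
    [[2,0,0],[0,0,0],0.45],
    [[2,0,0],[0,0,0],0.45],
    [[2,0,0],[0,0,0],0.45],
    [[2,0,0],[0,0,0],0.45],
    [[2,0,0],[0,0,0],0.45],
    [[2,0,0],[0,0,0],0.45],
    [[2,0,0],[0,0,0],0.45],
    [[2,0,0],[0,0,0],0.45],
  ],
)

```text
time: 11.53
position: [0.5584, -0.1992, 0.1087]
tool_rot: [2.35, 2.085, 0.0]
ft_force: [-1.1, -5.6, 0.7]
grip_width: 0.548
```

arm_command(
  motion=[
    [[2,0,0],[0,0,0],0.45],
    [[2,0,0],[0,0,0],0.45],
    [[2,0,0],[0,0,0],0.45],
    [[2,0,0],[0,0,0],0.45],
    [[2,0,0],[0,0,0],0.45],
    [[2,0,0],[0,0,0],0.45],
    [[0,0,0],[0,0,0],0.45],
  ],
)

```text
time: 12.12
position: [0.56, -0.1868, 0.1087]
tool_rot: [-2.349, -2.085, -0.001]
ft_force: [0.0, -4.5, 1.0]
grip_width: 0.551
```

```bash
python3 chk.py t6; python3 -c "
from meas import *
plate_top(np.load('t6.npz')['im'],(340,188))"
```

```text
t 12.12 p [ 0.56   -0.1868  0.1087] yaw -96.82 tilt [0.   0.02] f [ 0.  -4.5  1. ] g 0.551
[-0.0006 -0.1905] [-0.54  0.45  1.03  1.78 -0.42  1.15  0.5 ]
nose y -29.5
near x@nose -48.51 x@-50 -49.35
far x@nose 48.3 x@-50 49.51
```

View pics/t6.png

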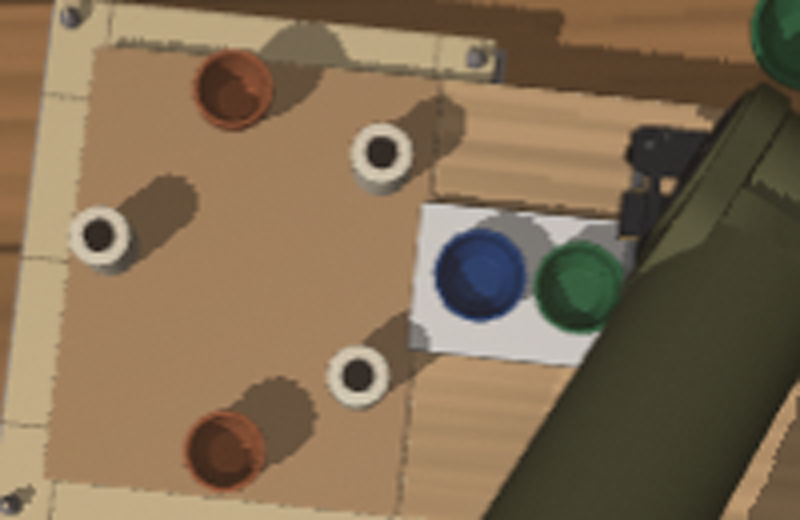

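Centred within 0.3 mm with the nose 10 mm from the prop fronts. Entering gently.

arm_command(
  motion=[
    [[1.5,0,0],[0,0,0],0.45],
    [[1.5,0,0],[0,0,0],0.45],
    [[1.5,0,0],[0,0,0],0.45],
    [[1.5,0,0],[0,0,0],0.45],
    [[1.5,0,0],[0,0,0],0.45],
    [[1.5,0,0],[0,0,0],0.45],
    [[1.5,0,0],[0,0,0],0.45],
    [[1.5,0,0],[0,0,0],0.45],
  ],
)

```text
time: 12.83
position: [0.5612, -0.1758, 0.1087]
tool_rot: [2.35, 2.084, -0.0]
ft_force: [-0.3, -5.1, 1.9]
grip_width: 0.552
```

arm_command(
  motion=[
    [[1.5,0,0],[0,0,0],0.45],
    [[1.5,0,0],[0,0,0],0.45],
    [[1.5,0,0],[0,0,0],0.45],
    [[1.5,0,0],[0,0,0],0.45],
    [[1.5,0,0],[0,0,0],0.45],
    [[1.5,0,0],[0,0,0],0.45],
    [[1.5,0,0],[0,0,0],0.45],
    [[1.5,0,0],[0,0,0],0.45],
  ],
)

```text
time: 13.5
position: [0.5626, -0.1639, 0.1087]
tool_rot: [2.35, 2.084, -0.0]
ft_force: [-1.0, -5.5, 1.3]
grip_width: 0.552
```

```bash
python3 chk.py t7; python3 -c "
from meas import *
plate_top(np.load('t7.npz')['im'],(332,185))"
```

```text
t 13.5 p [ 0.5626 -0.1639  0.1087] yaw -96.88 tilt [ 0.   -0.02] f [-1.  -5.5  1.3] g 0.552
[-0.0008 -0.1674] [-0.59  0.44  1.03  1.8  -0.41  1.14  0.45]
nose y -6.7
near x@nose -47.45 x@-50 -49.26
far x@nose 48.86 x@-50 49.14
```

View pics/t7.png

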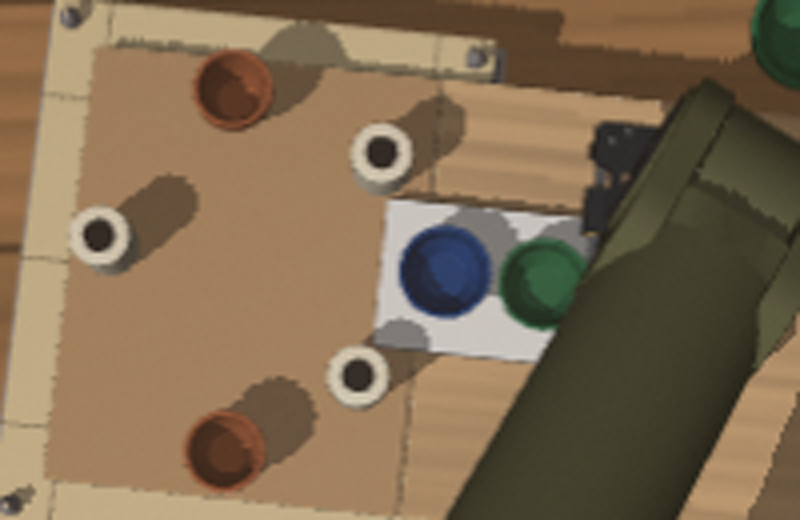

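arm_command(
  motion=[
    [[2,0.02,0],[0,0,0],0.45],
    [[2,0.02,0],[0,0,0],0.45],
    [[2,0.02,0],[0,0,0],0.45],
    [[2,0.02,0],[0,0,0],0.45],
    [[2,0.02,0],[0,0,0],0.45],
    [[2,0.02,0],[0,0,0],0.45],
    [[2,0.02,0],[0,0,0],0.45],
    [[2,0.02,0],[0,0,0],0.45],
  ],
)

```text
time: 14.22
position: [0.5646, -0.148, 0.1087]
tool_rot: [2.35, 2.084, -0.001]
ft_force: [-1.0, -5.1, 1.6]
grip_width: 0.55
```

arm_command(
  motion=[
    [[2,0.02,0],[0,0,0],0.45],
    [[2,0.02,0],[0,0,0],0.45],
    [[2,0.02,0],[0,0,0],0.45],
    [[2,0.02,0],[0,0,0],0.45],
    [[2,0.02,0],[0,0,0],0.45],
    [[2,0.02,0],[0,0,0],0.45],
    [[2,0.02,0],[0,0,0],0.45],
    [[2,0.02,0],[0,0,0],0.45],
  ],
)

```text
time: 14.88
position: [0.5666, -0.1322, 0.1087]
tool_rot: [2.351, 2.084, -0.001]
ft_force: [-0.8, -5.3, 1.3]
grip_width: 0.551
```

```bash
python3 chk.py t8; python3 -c "
from meas import *
plate_top(np.load('t8.npz')['im'],(320,182))"
```

```text
t 14.88 p [ 0.5666 -0.1322  0.1087] yaw -96.88 tilt [-0.01 -0.02] f [-0.8 -5.3  1.3] g 0.551
[-0.0006 -0.1355] [-0.65  0.43  1.03  1.81 -0.4   1.14  0.39]
nose y 988.4Traceback (most recent call last):
  File "<string>", line 3, in <module>
    plate_top(np.load('t8.npz')['im'],(320,182))
    ~~~~~~~~~^^^^^^^^^^^^^^^^^^^^^^^^^^^^^^^^^^^
  File "meas.py", line 35, in plate_top
    B=np.array(B); B=B[s*B[:,0]>40]; f=np.polyfit(B[:,1],B[:,0],1); print(nm,'x@nose',np.polyval(f,nose).round(2),'x@-50',np.polyval(f,nose-50).round(2))
                                       ~~~~~~~~~~^^^^^^^^^^^^^^^^^
    raise TypeError("expected non-empty vector for x")
TypeError: expected non-empty vector for x
```

View pics/t8.png

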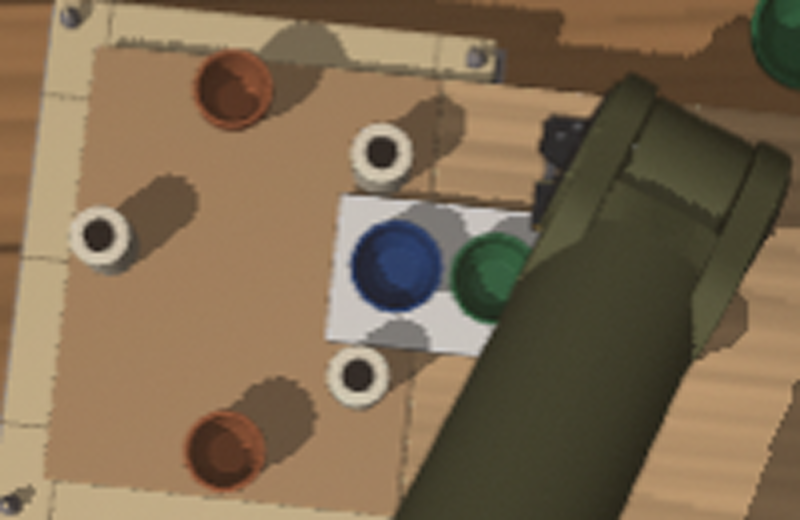

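Nose is past the props (crop (330,270)). Forces are unchanged, with no contact. Continuing.

arm_command(
  motion=[
    [[2,0.02,0],[0,0,0],0.45],
    [[2,0.02,0],[0,0,0],0.45],
    [[2,0.02,0],[0,0,0],0.45],
    [[2,0.02,0],[0,0,0],0.45],
    [[2,0.02,0],[0,0,0],0.45],
    [[2,0.02,0],[0,0,0],0.45],
    [[2,0.02,0],[0,0,0],0.45],
    [[2,0.02,0],[0,0,0],0.45],
  ],
)

```text
time: 15.6
position: [0.5686, -0.1164, 0.1087]
tool_rot: [2.351, 2.084, -0.001]
ft_force: [-0.7, -5.0, 2.3]
grip_width: 0.551
```

arm_command(
  motion=[
    [[2,0.02,0],[0,0,0],0.45],
    [[2,0.02,0],[0,0,0],0.45],
    [[2,0.02,0],[0,0,0],0.45],
    [[2,0.02,0],[0,0,0],0.45],
    [[2,0.02,0],[0,0,0],0.45],
    [[2,0.02,0],[0,0,0],0.45],
    [[2,0.02,0],[0,0,0],0.45],
    [[2,0.02,0],[0,0,0],0.45],
  ],
)

```text
time: 16.27
position: [0.5707, -0.1006, 0.1087]
tool_rot: [2.351, 2.084, -0.001]
ft_force: [-1.0, -5.6, 2.0]
grip_width: 0.547
```

arm_command(
  motion=[
    [[2,0.02,0],[0,0,0],0.45],
    [[2,0.02,0],[0,0,0],0.45],
    [[2,0.02,0],[0,0,0],0.45],
    [[2,0.02,0],[0,0,0],0.45],
    [[2,0.02,0],[0,0,0],0.45],
    [[2,0.02,0],[0,0,0],0.45],
    [[2,0.02,0],[0,0,0],0.45],
    [[2,0.02,0],[0,0,0],0.45],
  ],
)

```text
time: 16.93
position: [0.5727, -0.0848, 0.1087]
tool_rot: [2.351, 2.084, -0.001]
ft_force: [-1.5, -6.9, 2.7]
grip_width: 0.551
```

```bash
python3 chk.py t9; python3 -c "
from h import *
im,d=optics.get_image('scene');cv2.imwrite('pics/s9.png',cv2.resize(im[130:290,220:440],None,fx=3.5,fy=3.5,interpolation=cv2.INTER_CUBIC))"
```

```text
t 16.93 p [ 0.5727 -0.0848  0.1087] yaw -96.88 tilt [-0.03 -0.03] f [-1.5 -6.9  2.7] g 0.551
[-0.0003 -0.0877] [-0.74  0.42  1.03  1.81 -0.4   1.13  0.3 ]
```

View pics/t9.png

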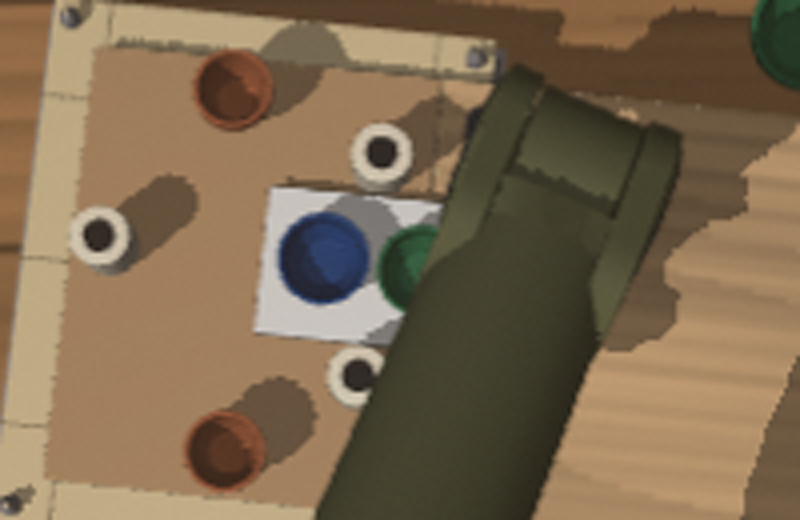

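View pics/s9.png

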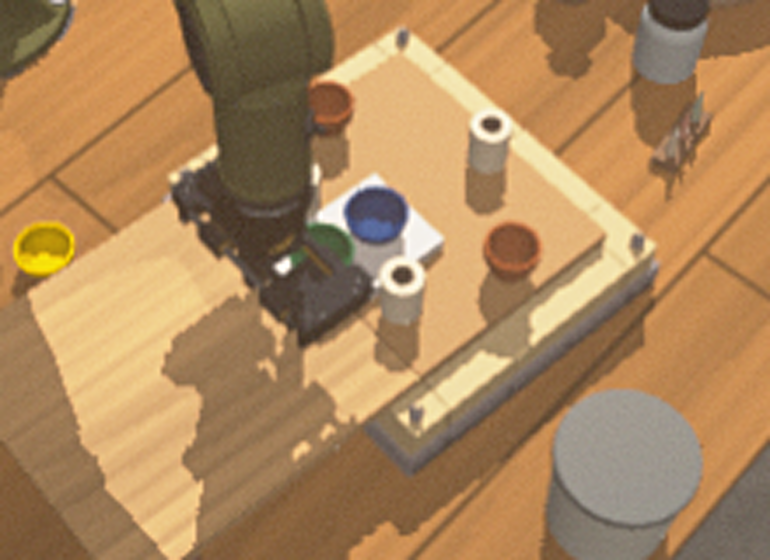

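arm_command(
  motion=[
    [[2,0,0],[0,0,0],0.45],
    [[2,0,0],[0,0,0],0.45],
    [[2,0,0],[0,0,0],0.45],
    [[2,0,0],[0,0,0],0.45],
    [[2,0,0],[0,0,0],0.45],
    [[2,0,0],[0,0,0],0.45],
    [[2,0,0],[0,0,0],0.45],
    [[2,0,0],[0,0,0],0.45],
  ],
)

```text
time: 17.7
position: [0.5746, -0.0689, 0.1087]
tool_rot: [2.351, 2.084, -0.001]
ft_force: [-0.8, -6.7, 2.1]
grip_width: 0.55
```

arm_command(
  motion=[
    [[2,0,0],[0,0,0],0.45],
    [[2,0,0],[0,0,0],0.45],
    [[2,0,0],[0,0,0],0.45],
    [[2,0,0],[0,0,0],0.45],
    [[2,0,0],[0,0,0],0.45],
    [[2,0,0],[0,0,0],0.45],
    [[2,0,0],[0,0,0],0.45],
    [[2,0,0],[0,0,0],0.45],
  ],
)

```text
time: 18.37
position: [0.5765, -0.0531, 0.1087]
tool_rot: [2.351, 2.084, -0.001]
ft_force: [-1.1, -5.6, 3.2]
grip_width: 0.55
```

arm_command(
  motion=[
    [[2,0,0],[0,0,0],0.45],
    [[2,0,0],[0,0,0],0.45],
    [[2,0,0],[0,0,0],0.45],
    [[2,0,0],[0,0,0],0.45],
    [[2,0,0],[0,0,0],0.45],
    [[2,0,0],[0,0,0],0.45],
    [[2,0,0],[0,0,0],0.45],
    [[0,0,0],[0,0,0],0.45],
  ],
)

```text
time: 19.03
position: [0.5782, -0.0387, 0.1087]
tool_rot: [-2.35, -2.084, 0.001]
ft_force: [-0.0, -5.1, 2.3]
grip_width: 0.552
```

```bash
python3 chk.py t10; python3 -c "
from meas import *
im=np.load('t10.npz')['im']
c=cam('top')
r,m=setter(c,im,(273,175)); v,u=np.nonzero(m)
K=onz(c,np.c_[u,v],.103)[:,:2]-GT; ky=K@KY*1000; kx=K@KX*1000; print('nose',np.percentile(ky,99.5), ky.max())
im2,d=optics.get_image('scene');cv2.imwrite('pics/s10.png',cv2.resize(im2[130:290,220:440],None,fx=3.5,fy=3.5,interpolation=cv2.INTER_CUBIC))"
```

```text
t 19.03 p [ 0.5782 -0.0387  0.1087] yaw -96.86 tilt [-0.04 -0.01] f [-0.  -5.1  2.3] g 0.552
[-0.0004 -0.0413] [-0.81  0.42  1.02  1.81 -0.39  1.13  0.22]
nose 949.1810927575369 1019.0027457163255
```

View pics/t10.png

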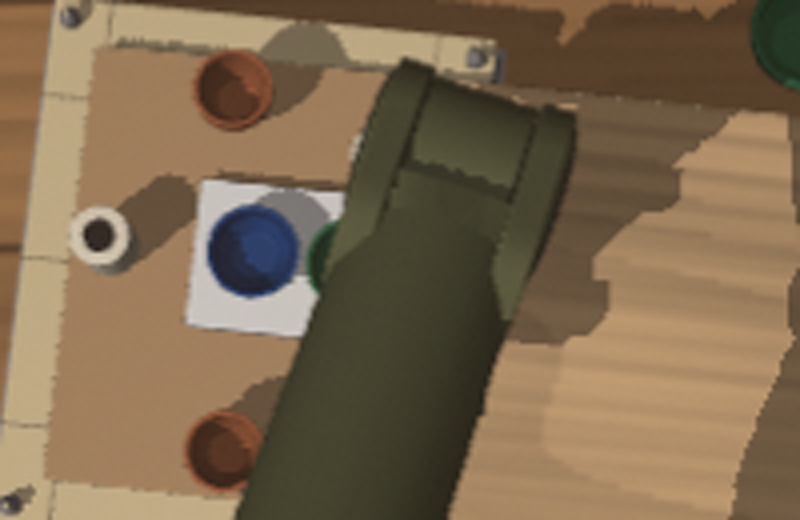

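View pics/s10.png

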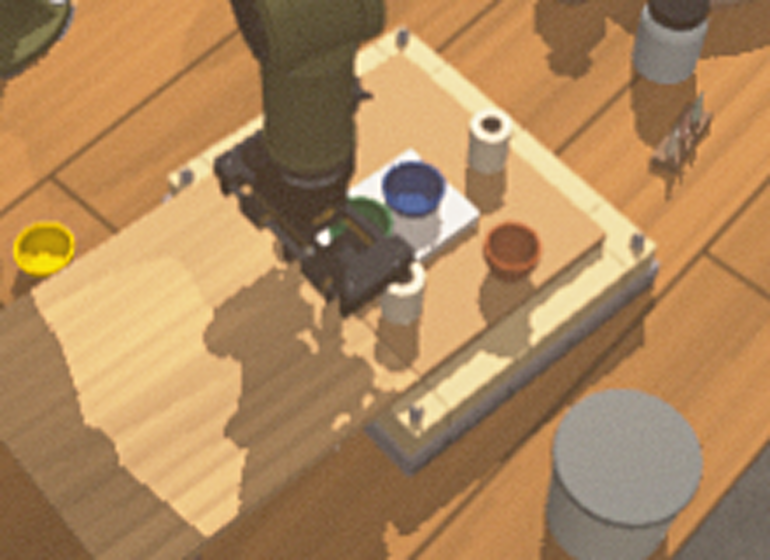

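```bash
cat > nose.py <<'E'
from meas import *
import sys
im=np.load(sys.argv[1]+'.npz')['im']; c=cam('top')
r,m=setter(c,im,(int(sys.argv[2]),int(sys.argv[3])))
B=[]
for v in range(155,192):
    u=np.flatnonzero(m[v]); 
    if len(u): B.append((u.min()-.5,v))
K=onz(c,B,.103)[:,:2]-GT; K=np.c_[K@KX,K@KY]*1000; K=K[abs(K[:,0])<44]
f=np.polyfit(K[:,0],K[:,1],1); print('nose y',np.polyval(f,0),'ang',np.degrees(np.arctan(f[0])),'n',len(K),'x',K[:,0].min(),K[:,0].max())
E
python3 nose.py t10 281 174; python3 nose.py t8 322 180;python3 nose.py t3 355 180
python3 -c "
from meas import *
c=cam('top');p=onz(c,[[254.3,168.2]],.140)[0,:2]-GT;print('back',p@KX,p@KY)"
```

```text
nose y 119.97954209216444 ang 0.7337148467442828 n 32 x -41.73309602959077 42.677673814720144
nose y 924.0631950572846 ang 10.734404460029943 n 6 x -43.22738421214645 -29.016832684300564
nose y -74.54870696318764 ang -0.005543242172835601 n 28 x -29.508142574254737 43.66163576968401
back 0.00037490529052251135 0.17721995812151448
```

arm_command(
  motion=[
    [[2,0,0],[0,0,0],0.45],
    [[2,0,0],[0,0,0],0.45],
    [[2,0,0],[0,0,0],0.45],
    [[2,0,0],[0,0,0],0.45],
    [[2,0,0],[0,0,0],0.45],
    [[2,0,0],[0,0,0],0.45],
    [[2,0,0],[0,0,0],0.45],
    [[2,0,0],[0,0,0],0.45],
  ],
)

```text
time: 19.8
position: [0.5801, -0.0234, 0.1087]
tool_rot: [2.351, 2.084, -0.001]
ft_force: [-0.5, -5.8, 3.3]
grip_width: 0.55
```

arm_command(
  motion=[
    [[2,0,0],[0,0,0],0.45],
    [[2,0,0],[0,0,0],0.45],
    [[2,0,0],[0,0,0],0.45],
    [[2,0,0],[0,0,0],0.45],
    [[1,0,0],[0,0,0],0.45],
    [[0,0,0],[0,0,0],0.45],
    [[0,0,0],[0,0,0],0.45],
  ],
)

```text
time: 20.38
position: [0.5812, -0.0141, 0.1087]
tool_rot: [-2.35, -2.084, 0.001]
ft_force: [-0.8, -6.0, 3.0]
grip_width: 0.552
```

```bash
python3 chk.py t11; python3 nose.py t11 273 173
```

```text
t 20.38 p [ 0.5812 -0.0141  0.1087] yaw -96.87 tilt [-0.03 -0.01] f [-0.8 -6.   3. ] g 0.552
[-0.0004 -0.0164] [-0.85  0.42  1.02  1.81 -0.4   1.14  0.18]
nose y 924.0631950572846 ang 10.734404460029943 n 6 x -43.22738421214645 -29.016832684300564
```

View pics/t11.png

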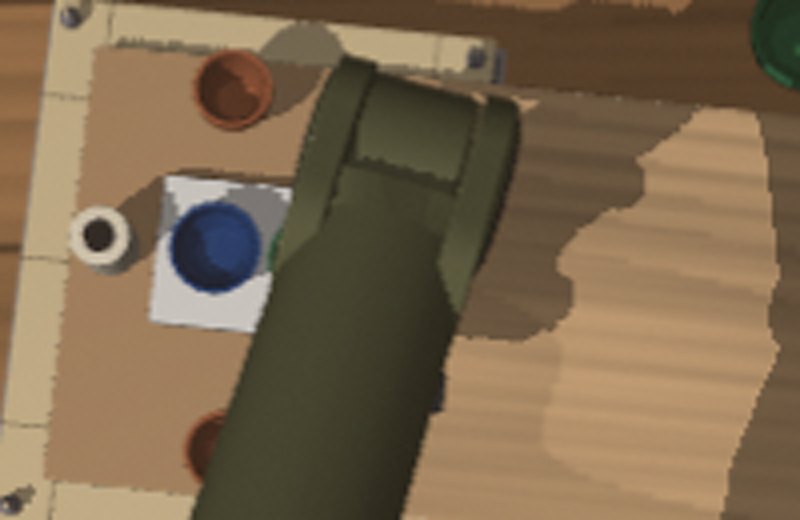

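arm_command(
  motion=[
    [[1,0,0],[0,0,0],0.45],
    [[1,0,0],[0,0,0],0.45],
    [[1,0,0],[0,0,0],0.45],
    [[1,0,0],[0,0,0],0.45],
    [[1,0,0],[0,0,0],0.45],
    [[0,0,0],[0,0,0],0.45],
    [[0,0,0],[0,0,0],0.45],
  ],
)

```text
time: 21.02
position: [0.5818, -0.0093, 0.1087]
tool_rot: [-2.351, -2.084, 0.001]
ft_force: [-0.5, -4.3, 2.9]
grip_width: 0.548
```

arm_command(
  motion=[
    [[-2,0,0],[0,0,0],0.45],
    [[-5,0,0],[0,0,0],0.45],
    [[-15,0,0],[0,0,0],0.45],
    [[-20,0,0],[0,0,0],0.45],
    [[-30,0,0],[0,0,0],0.45],
    [[-30,0,0],[0,0,0],0.45],
    [[-10,0,-10],[0,0,0],0.45],
    [[0,0,-25],[0,0,0],0.45],
  ],
)

```text
time: 21.68
position: [0.5654, -0.122, 0.1413]
tool_rot: [-2.352, -2.076, 0.006]
ft_force: [-0.6, 0.9, 0.5]
grip_width: 0.551
```

arm_command(
  motion=[
    [[0,0,-35],[0,0,0],0.45],
    [[0,0,-35],[0,0,0],0.45],
    [[0,0,-35],[0,0,0],0.45],
    [[0,0,-35],[0,0,0],0.45],
    [[0,0,-25],[0,0,0],0.45],
    [[0,0,0],[0,0,0],0.45],
    [[0,0,0],[0,0,0],0.45],
  ],
)

```text
time: 22.27
position: [0.5695, -0.1187, 0.3099]
tool_rot: [2.348, 2.087, 0.005]
ft_force: [0.4, 0.3, -0.5]
grip_width: 0.551
```

```bash
python3 chk.py t12; python3 -c "
from h import *
c=cam('wrist');im,d=optics.get_image('wrist');cv2.imwrite('pics/w12.png',im);np.savez('w12.npz',im=im,d=d,T=c[2])"
```

```text
t 22.27 p [ 0.5695 -0.1187  0.3099] yaw -96.75 tilt [0.14 0.13] f [ 0.4  0.3 -0.5] g 0.551
[ 0.0006 -0.1217] [-0.78  0.25  1.14  1.54 -0.23  1.49  0.24]
```

View pics/t12.png

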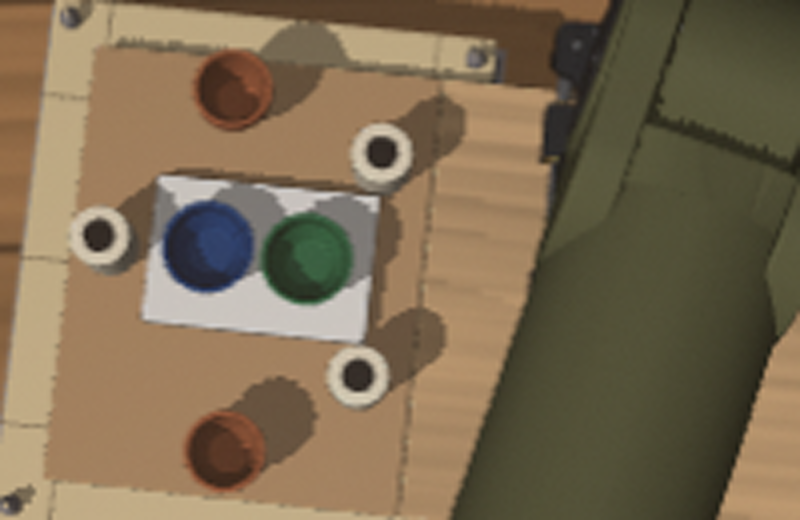

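View pics/w12.png

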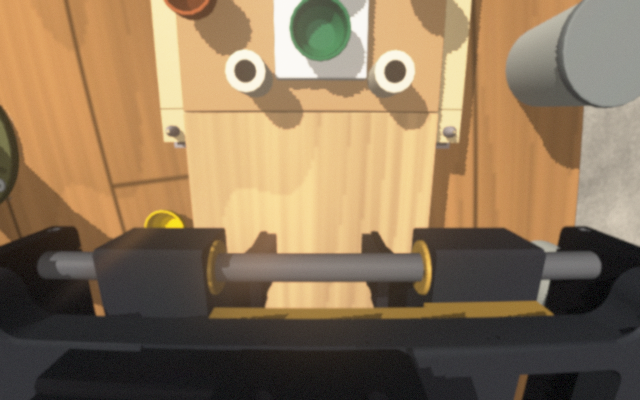

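Run:
```python
from meas import *
im=np.load('t12.npz')['im']; c=cam('top')
for sx,sy in [(270,185)]:
    r,m=setter(c,im,(sx,sy),thr=70); print(r,m.sum())
o=im.copy(); o[m>0]=(0,0,255); cv2.imwrite('pics/t12m.png',cv2.resize(o[140:215,240:350],None,fx=7,fy=7,interpolation=0))
q=onz(c,np.array([[156.,176],[380,197],[363,342],[143,319]])/4+[230,110]-3/8,.103)[:,:2]-GT
print('corners kiln mm',np.c_[q@KX,q@KY].round(4)*1000)
ctr=np.array(r[0])/1000-GT; print('ctr',ctr@KX,ctr@KY)
for t in ['dish_blue','dish_green']:
    for x in models.search_frame('top',t)[:3]:
        P=(c[2]@np.r_[x['location'],1])[:2]-GT if 0 else (c[2]@np.r_[x['location'],1])[:2]-GT; print(t,round(x['conf'],2),(P@KX*1000).round(1),(P@KY*1000).round(1))
# dish rims by colour
hsv=cv2.cvtColor(im,cv2.COLOR_BGR2HSV)
for n,(u,v),lo,hi in (('blue',(282,171),100,130),('green',(307,174),40,85)):
    mm=((hsv[...,0]>lo)&(hsv[...,0]<hi)&(hsv[...,1]>110)).astype(np.uint8); k,l,s,ce=cv2.connectedComponentsWithStats(mm); i=l[v,u]; P=onz(c,[ce[i]],.131)[0,:2]-GT; print(n,s[i,4],(P@KX*1000).round(1),(P@KY*1000).round(1))
```

```text
((571.9607543945312, 68.22322082519531), (170.3096160888672, 142.3865966796875), 83.14051818847656) 1482
corners kiln mm [[ 48.9 149.8]
 [ 50.   -1.6]
 [-48.3  -0.4]
 [-48.2 147.3]]
ctr -0.02043366293795878 0.0648270243927938
dish_blue 0.7 5.0 107.6
dish_green 0.6 1.8 38.9
dish_green 0.33 -16.0 63.7
dish_green 0.16 -43.9 22.8
blue 208 6.3 97.8
green 255956 -62.5 0.3
```

View pics/t12m.png

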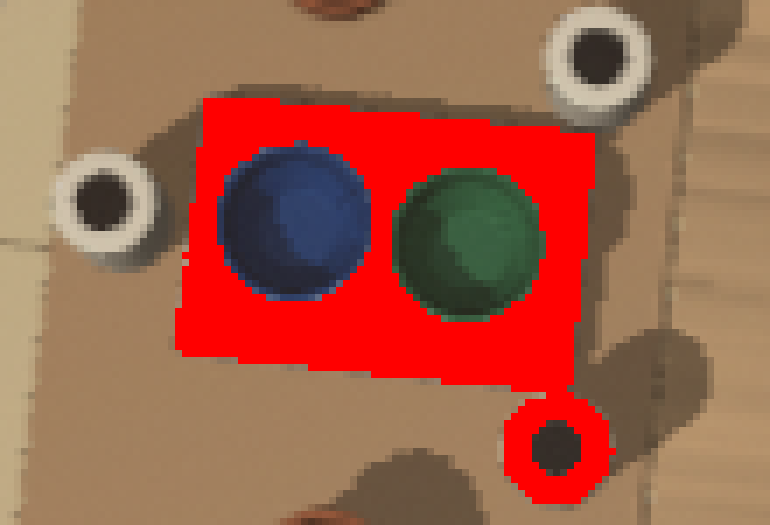

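Edges now read ±48–50 mm about the gap line. The nose is 7–9 mm before the back prop's face and the tail about 34 mm past the seam. In the wrist view the tail edge and the seam are parallel. The dishes sit 34 mm either side of the plate's middle, the bowls and props are unmoved, and the arm is clear. Handing in.

```bash
python3 -c "
from h import *
st(); print(ctrl.close_job())"
```

```text
t 22.47 p [ 0.568  -0.119   0.3071] yaw -96.81 tilt [-0.15  0.05] f [ 0.6 -0.1 -0.8] g 0.546
the job is handed in; nothing more can be done
None
```

The setter plate is fully on the brown kiln shelf with both dishes in their places, and the job was handed in at 22.5 s. I squared and centred it with two fingers on its near long edge, then pushed it straight through the gap with both fingers on its tail. Pushing took about 5–7 N, and nothing in the readings or pictures suggested it touched a prop.

**Last checks (top and wrist pictures):**
- **Nose:** about 7–9 mm short of the back prop's face.
- **Tail:** about 34 mm past the seam, so none of the plate is over the plywood.
- **Sides:** centred in the gap to within about 1 mm.
- **Dishes:** the blue and the smaller green dish are within a few millimetres of their places. The green look-alike on the bench and the yellow one were left alone.
- **Surroundings:** the bowls and props look unmoved in the last top picture; I did not check the bench items one by one.

**Failures and disagreements:**
- **Plate fit:** the last automatic outline of the plate merged with a prop, so I took the final position from corners picked by eye. They suggest up to about 1° of turn, while the wrist picture shows the tail parallel to the seam. That spread is about one pixel of the top picture.
- **Cameras:** the top and wrist cameras differed by about 2 mm in absolute position, so I judged the fit relative to the props within one picture.

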